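# Switch the grinding-ball feeder to the other mill jar

## Task

The grinding-ball feeder is set for the wrong mill jar. With your fingertips, press down the raised yellow pad of the blue seesaw gate so that the gate rocks over its pivot to the other side; then press the red release key and keep it down until all three steel balls have run down the gate into the jar on that side, and let the key come up again. Do not touch the balls, leave both jars in their seats, do not lift anything and do not disturb the other things on the bench.

Things in the scene. Friction and masses are not known exactly. Their poses are not given: they have to be found in the camera images.
- feeder: fixed white ball feeder, 310 mm wide (its y). Origin on the worktop under the pivot of the seesaw gate; x to the back, y left, z up. Pivot shaft along x, 92 mm up. Behind it an aluminium channel (magazine) rises at 12 degrees from its lip (124 mm up, over the gate's middle) to 170 mm at x 135 mm. Jar stations at y +-113 mm have back plates and clear cheeks 126 mm high (|y| 93 to 150, |x| to 25 mm)
- gate (a joint): blue seesaw gate, a trough 160 mm long along the feeder's y, pivoted at its middle. +0.27 rad (stop): left end up, balls run to the right jar; -0.27 (stop): right end up, balls run to the left jar. It starts on one of the stops. A heavy brass weight on its front (up to 57 mm over the pivot) tips it over past the middle and keeps it there; under 2 N on a pad moves it
- gate_pad_left (a point): top centre of the left yellow finger pad, in front of the trough (feeder x -42, y +60, 16 mm over the pivot with the gate level). Pad 32 by 32 mm, 4 mm thick. It moves 33 mm between the stops, about 91 to 123 mm over the worktop. The trough's front wall, 18 mm behind the pad's centre, rises 36 mm above the pad
- gate_pad_right (a point): the same on the right pad, at feeder y -60
- release_key (a joint): the red release key: a lever on the left of the magazine, hinged about the feeder's x. Rad: 0 = up, stop pin down in the magazine, balls held; 0.55 = pressed fully down, pin lifted clear. Balls pass above about 0.4. A spring brings it back up; it takes about 1 N to start and 2.5 N fully down
- release_pad (a point): centre of the top face of the red pad of the release key, at feeder x 50, y 78, 161 mm above the worktop when up; pressed fully it goes 22 mm down, nearly straight. Pad 30 mm (x) by 28 mm (y)
- ball_1_center (a point): centre of steel grinding ball 1 (20 mm diameter, 33 g); the three balls wait in a row in the magazine behind the stop pin, ball 1 foremost. Once released they are in the jar after about 2 s
- ball_2_center (a point): centre of steel grinding ball 2 (20 mm diameter, 33 g); the three balls wait in a row in the magazine behind the stop pin, ball 1 foremost. Once released they are in the jar after about 2 s
- ball_3_center (a point): centre of steel grinding ball 3 (20 mm diameter, 33 g); the three balls wait in a row in the magazine behind the stop pin, ball 1 foremost. Once released they are in the jar after about 2 s
- jar_left: left steel mill jar, open, 60 mm wide outside, 54 mm inside, 56 mm high, inner floor 6 mm up; stands loose in a 4 mm deep seat on the feeder frame (8 mm above the worktop) under the gate's left end. Origin: centre of its underside, z up
- jar_right: right steel mill jar, the same, under the gate's right end
- lid_a: loose steel jar lid, 62 mm wide, 24 mm high with its knob; origin at the centre of its underside
- lid_b: a second lid of the same kind
- logbook: blue logbook lying flat, 200 x 151 x 14 mm; origin under its centre
- pen: blue pen lying flat, 134 mm long, 10 mm high; origin under its middle
- vial: capped sample vial, 24 mm wide, 56 mm tall; origin under its centre

How it is judged:
On the way, in this order (a step that is already met when the one before it is completed fails the run):
1. the gate is rocked to the other stop while all three balls still wait in the magazine (distance of gate_pad_left from where it was at the start of the episode above 0.026 m and (value of joint gate above 0.23 rad or value of joint gate below -0.23 rad) and x of each of ball_1_center, ball_2_center, ball_3_center in the frame of feeder above 0.045 m), for 0.2 s.
2. the release key is pressed down with the gate on its new side (distance of gate_pad_left from where it was at the start of the episode above 0.026 m and (value of joint gate above 0.23 rad or value of joint gate below -0.23 rad) and value of joint release_key above 0.35 rad), for 0.1 s.
At the end, for the whole second after the job is handed in: Gate within 0.04 rad of the stop opposite to its first; all three balls in the jar on its low side (centres within 22 mm of the jar axis, under 45 mm above its underside); release key up (under 0.1 rad); both jars upright within 12 mm of where they stood (distance of gate_pad_left from where it was at the start of the episode above 0.026 m and (value of joint gate above 0.23 rad or value of joint gate below -0.23 rad) and ((value of joint gate above 0.23 rad and horizontal distance between each of ball_1_center, ball_2_center, ball_3_center and jar_right below 0.022 m and z of each of ball_1_center, ball_2_center, ball_3_center in the frame of jar_right below 0.045 m) or (value of joint gate below -0.23 rad and horizontal distance between each of ball_1_center, ball_2_center, ball_3_center and jar_left below 0.022 m and z of each of ball_1_center, ball_2_center, ball_3_center in the frame of jar_left below 0.045 m)) and value of joint release_key below 0.1 rad and distance of each of jar_left, jar_right from where it was at the start of the episode below 0.012 m and angle between each of jar_left, jar_right's own z axis and vertical below 0.1 rad); the robot touches nothing.
It fails at once if the arm or the gripper's body, instead of the fingers, pushes the feeder (contact force between the arm and feeder above 5 N).
It fails at once if the robot touches a ball (contact force between any of the fingers, the arm and ball_1 above 0.5 N or contact force between any of the fingers, the arm and ball_2 above 0.5 N or contact force between any of the fingers, the arm and ball_3 above 0.5 N).
It fails at once if a ball is lifted or lost from the feeder (height (world z) of any of ball_1_center, ball_2_center, ball_3_center above 0.19 m or height (world z) of any of ball_1_center, ball_2_center, ball_3_center below 0.018 m).
It fails at once if a jar is lifted or pushed out of its seat (distance of any of jar_left, jar_right from where it was at the start of the episode above 0.015 m).
It fails at once if another thing on the bench is moved by more than 20 mm (distance of any of lid_a, lid_b, logbook, pen, vial from where it was at the start of the episode above 0.02 m).
It also fails if it takes over 35 s, if anything falls off the work surface, if the arm or the gripper's body presses on something with over 40 N, if the wrist force passes 120 N, or if a joint passes its speed limit or range.

## Robot

A 6-joint arm with a two-finger parallel gripper is mounted at the origin on a cart in front of the work surface, level with it; the furniture and walls round the work are solid. World frame = base frame: x ahead of the robot, y to its left, z up, the work surface at z = 0. Lengths are in m, angles in rad, forces in N, time in s.
With the tool pointing down it reaches from about 0.3 to 0.775 m from the base axis. Payload 14.6 kg.
Tool frame: the origin (TCP) lies on the centre line of the jaws, within the pads' length; the fingertips stand ctrl.tcp_to_tips ahead of it and the grasp point (between the pads) lies 2 mm behind it (ctrl.tcp_to_tips is the distance from the TCP to the fingertips, in m); z points along the fingers, y is the line along which they close (so a half turn about z gives the same grasp; the last joint's range is limited). The gripper opens to 94 mm and grips with 3 to 60 N. Pads are 16 mm wide; open, the fingers measure 119 mm over their backs; the gripper's body (75 mm by 177 mm) begins 78 mm behind the grasp point.
Start: joints at [1.141, 0.3, 1.521, -0, 1.321, -0.067], TCP at [0.195, 0.514, 0.19] pointing down, gripper open.
Joint ranges: [-3.03, 3.03], [-0.79, 2.21], [0.23, 2.52], [-1.04, 4.18], [0, 3.07], [-2.55, 2.55]. Speed limits (rad/s): [2.22, 2.22, 2.57, 3.14, 3.14, 3.14].

## Interface

Orientations are given as [roll, pitch, yaw] about the fixed x, y, z axes, in that order (R = Rz(yaw) Ry(pitch) Rx(roll)).
In Python, from station import telemetry, viewer, hand_in, ctrl gives the robot as it stands.
- The arm moves only by the tool step_arm, never from a script. Its argument "plan" is a list of rows, each an object of numbers: "dx", "dy", "dz": the shift along the tool's x, y, z scaled (see below); "rx", "ry", "rz": the turn, a rotation vector about the tool's x, y, z scaled (see below); "claw": the closure, from 0 (fully open) to 1 (shut). In form: [{"dx": .., "dy": .., "dz": .., "rx": .., "ry": .., "rz": .., "claw": ..}, ...]. A call has 1 to 10 rows; each row shifts and turns the commanded pose from where the row before left it, along the tool's axes as they then stand; what a row does not reach is not made up. The controller multiplies each number of a shift by 0.1 m and each number of a turn by 90 degrees. A row lasts 1/10 s, in which the tool goes at most 50 mm and 8.59 degrees, less where a joint would pass 70% of its speed; a pose out of reach is approached as far as the arm can. A call with a number of a shift or a turn outside -1 to 1 is refused whole. A call with a gripper value outside its range is refused whole. The fingers move at their own pace and stop on an object; "grip_force" is the grip in N (left out, the last holds). Time passes only in rows, so rows that do not move let the fingers close. It gives the time, the measured TCP pose, the force, the opening and the grip force at its end, in the units of the state.
- telemetry.get_obs(): the state, without advancing time (a new reading comes with each control period).
- viewer.camera(name): name is "scene" or "top"; returns a dict with "img" (384x512x3 uint8, red, green, blue), "z_map" (384x512 float32, m along the optical axis (not along the pixel's ray), 0 where there is no reading), "fx", "fy", "cx", "cy" (pixels), "dist" ([k1, k2, p1, p2, k3] as OpenCV has them; the pictures are not rectified), "R" (3x3) and "t" (3): a world point X has camera coordinates R X + t. Camera axes: x right, y down, z forward; pixel columns grow to the right and rows downward; lengths in m; the calibration is good to about 2 mm. A picture is of the moment at which its call begins.
- hand_in(): hands the job in; it is judged then, once.
Trained networks look in a picture, given as the dict that the camera call returned (one of the last four; its "shot" number tells which), for a name from the list of things; names that differ only in an ending like _2 or _b are one class to them, and where a whole thing is asked for, a point or a joint stands for the part that bears it (a point fixed in the world has none). Each returns a list of dicts, best first, with "score" (0 to 1); they miss things now and then, are a little off and sometimes report something else, mostly with a low value. They report only what shows in the picture. A call takes as long as a camera call.
- viewer.recognise(target, picture): "rect" ([left, top, right, bottom] in pixels, round what is visible of it).
The state is a dict: "time_s": time; "qpos": joint angles; "joint_vel": joint speeds; "tau": joint torques, N m; "ee_pos": TCP position; "eef_rot": TCP orientation; "force": force on the tool from outside, world axes, zero at the start; "moment": the same for the moment, N m; "grip_width": finger opening in m; "grip_force": force on a finger pad.
Only numpy, scipy, OpenCV 4.12 (cv2) and the standard library are available. Lean on these libraries where they do the work, as an engineer would, in place of code of your own. Each camera call takes 0.05 s, during which the arm holds its last target. There are 200 camera calls.

## Working session

There is one attempt and no reset: what is moved stays moved. The work goes in short steps, Python scripts to look and compute and a tool call to move; the robot and the scene stay as the last step left them, time stands still between calls to the robot, and variables do not carry over. Pictures are saved under pics/ and viewed, at most 10 in all, crops included, and the job is handed in when it is done.

Besides the shell and the picture viewer there is one more tool, called as name(argument=value, ...) on one line, values as JSON. step_arm: Moves the arm, as the interface text tells. Shifts and turns lie within -1 to 1; 1 stands for 0.1 m of shift or 90 degrees of turn. Its arguments: {"type":"object","properties":{"plan":{"type":"array"},"grip_force":{"type":"number"}},"required":["plan"]}

```bash
mkdir -p pics; cat > h.py <<'E'
from station import telemetry, viewer, hand_in, ctrl
import numpy as np, cv2
def K(c): return np.array([[c['fx'],0,c['cx']],[0,c['fy'],c['cy']],[0,0,1.]])
def world(c,uv,z):
    p=cv2.undistortPoints(np.array([[uv]],float),K(c),np.array(c['dist'],float))[0,0]
    return np.array(c['R']).T@(np.array([p[0],p[1],1])*z-np.array(c['t']))
def proj(c,X):
    return cv2.projectPoints(np.array(X,float).reshape(-1,1,3),cv2.Rodrigues(np.array(c['R'],float))[0],np.array(c['t'],float),K(c),np.array(c['dist'],float))[0][:,0]
def at(c,uv):
    u,v=map(int,map(round,uv)); w=c['z_map'][v-1:v+2,u-1:u+2]; w=w[w>0]
    return world(c,uv,np.median(w)) if len(w) else None
E
python3 - <<'E'
from h import *
print(ctrl.tcp_to_tips, telemetry.get_obs())
for n in('scene','top'):
    c=viewer.camera(n); cv2.imwrite(f'pics/{n}0.png',cv2.resize(c['img'][:,:,::-1],(800,600)))
    for t in('feeder','gate','gate_pad_left','gate_pad_right','release_key','release_pad','jar_left','ball_1_center','lid_a','logbook','pen','vial'):
        for r in viewer.recognise(t,c)[:3]:
            x0,y0,x1,y1=r['rect'];X=at(c,((x0+x1)/2,(y0+y1)/2))
            print(n,t,round(r['score'],2),np.round(r['rect']),None if X is None else X.round(3))
E
```

```text
0.017 {'time_s': 0.0, 'qpos': array([ 1.14139715e+00,  3.00475695e-01,  1.52159539e+00, -1.86023314e-07,
        1.32069524e+00, -6.66102271e-02]), 'joint_vel': array([-1.26765660e-03, -1.34638071e-03,  3.89510808e-05, -1.12278769e-03,
       -5.03386815e-04, -1.18941302e-03]), 'tau': array([ 8.68230163e-04, -5.31795430e+01, -3.52741170e+01,  7.08779809e-02,
        2.43610900e-02, -6.57323335e-05]), 'ee_pos': array([0.19507433, 0.5139371 , 0.18937777]), 'eef_rot': array([-3.14042157e+00, -7.79411896e-05,  2.77880370e+00]), 'force': array([-0.58436875,  0.09637656,  0.25454484]), 'moment': array([-0.00404353, -0.00908401,  0.05246892]), 'grip_force': 0.0, 'grip_width': 0.0942509528125605}
scene feeder 0.79 [137. 151. 227. 220.] [ 0.51  -0.358  0.017]
scene feeder 0.34 [202. 190. 215. 206.] [ 0.573 -0.216  0.052]
scene gate 0.88 [158. 152. 209. 178.] [ 0.522 -0.337  0.111]
scene gate_pad_left 0.75 [155. 154. 202. 176.] [ 0.589 -0.308  0.156]
scene gate_pad_right 0.56 [155. 153. 204. 178.] [ 0.592 -0.303  0.157]
scene release_key 0.42 [180. 165. 196. 173.] [ 0.6   -0.269  0.158]
scene 
[... 419 characters left out ...]
. 188.] [ 0.591 -0.298  0.156]
top release_key 0.39 [331. 190. 389. 225.] [ 0.532 -0.354  0.096]
top release_pad 0.69 [332. 172. 365. 185.] [ 0.633 -0.338  0.041]
top jar_left 0.51 [306. 198. 326. 219.] [ 0.522 -0.223  0.124]
top jar_left 0.49 [380. 202. 400. 220.] [ 0.54  -0.474  0.013]
top jar_left 0.36 [358. 166. 365. 174.] [ 0.627 -0.345  0.155]
top lid_a 0.89 [249. 224. 268. 248.] [ 0.452 -0.064  0.024]
top lid_a 0.67 [230. 209. 256. 227.] [ 0.506 -0.017  0.022]
top lid_a 0.32 [357. 166. 368. 179.] [ 0.62  -0.347  0.155]
top logbook 0.87 [ 93. 181. 150. 244.] [0.515 0.364 0.014]
top pen 0.51 [228. 217. 234. 220.] [0.506 0.021 0.007]
top vial 0.6 [216. 209. 222. 215.] [0.52  0.055 0.041]
```

```bash
python3 - <<'E'
from h import *
s=viewer.camera('scene');t=viewer.camera('top')
a=cv2.resize(s['img'][130:230,125:240,::-1],None,fx=6,fy=6,interpolation=cv2.INTER_CUBIC)
b=cv2.resize(t['img'][145:240,290:420,::-1],None,fx=6,fy=6,interpolation=cv2.INTER_CUBIC)
cv2.imwrite('pics/sc.png',a);cv2.imwrite('pics/tc.png',b)
for n,c in(('s',s),('t',t)):
    hsv=cv2.cvtColor(c['img'],cv2.COLOR_RGB2HSV)
    for col,lo,hi in(('yel',(20,120,100),(35,255,255)),('red',(0,140,80),(8,255,255)),('red2',(172,140,80),(180,255,255))):
        m=cv2.inRange(hsv,lo,hi); k,l,st,ce=cv2.connectedComponentsWithStats(m)
        for i in range(1,k):
            if st[i,4]>8:
                X=at(c,ce[i]); print(n,col,st[i],ce[i].round(1),None if X is None else X.round(3))
print(s['R'],s['t'],t['R'],t['t'])
E
```

```text
s yel [104 172   8   6  24] [107.7 174.8] [ 0.609 -0.591  0.05 ]
s yel [111 177   7   4  14] [114.1 178.9] [ 0.617 -0.557  0.048]
s red [185 166  10   6  39] [189.3 168.7] [ 0.598 -0.263  0.16 ]
s red [ 98 192  13  19 121] [103.8 198.4] [ 0.713 -0.522  0.04 ]
t yel [426 184   3   7  10] [427.2 187. ] [ 0.611 -0.583  0.048]
t yel [429 185  11   9  42] [434.  189.5] [ 0.604 -0.605  0.046]
t yel [443 192   5   5  12] [445.2 194.2] [ 0.589 -0.638  0.048]
t yel [335 210  11  12 121] [340.  215.6] [ 0.504 -0.288  0.123]
t yel [361 211   9   8  62] [365.  214.2] [ 0.506 -0.352  0.145]
t yel [372 215  11  11 105] [377.1 219.8] [ 0.499 -0.403  0.092]
t red [486  60   9  10  69] [490.4  65. ] [ 0.993 -0.79   0.138]
t red [472  77   6   6  17] [474.4  79.5] [ 0.983 -0.779  0.065]
t red [509  86   3   8  16] [510.3  89.8] [ 0.897 -0.826  0.159]
t red [224  90   3   5  13] [224.8  92. ] [0.907 0.054 0.061]
t red [230  91   4   4  14] [231.7  92.6] [0.905 0.031 0.06 ]
t red [241  92  10   6  36] [245.1  94.1] [ 0.901 -0.012  0.06 ]
t red [111 111  12  12  91] [116.7 116.8] [0.763 0.345 0.174]
t red [391 144  27  26 292] [406.6 159.1] [ 0.7   -0.525  0.046]
t red [294 171   7   5  28] [297.2 173.1] [ 0.641 -0.177  0.061]
t red [272 175   8   6  29] [275.4 177.1] [ 0.627 -0.112  0.062]
t red [330 175  10  12 112] [334.5 180.4] [ 0.594 -0.267  0.16 ]
t red [ 96 218   5  24  24] [ 98.1 229.5] [0.46  0.432 0.012]
[[-0.43156487  0.90192168  0.01700119]
 [ 0.50687984  0.25804325 -0.822488  ]
 [-0.7462068  -0.34633936 -0.56852832]] [ 0.29184043 -0.17752928  1.90083956] [[ 2.37228564e-02 -9.99718302e-01  7.36106641e-04]
 [-9.73845306e-01 -2.32753214e-02 -2.26016770e-01]
 [ 2.25970235e-01  4.64490937e-03 -9.74123133e-01]] [-0.06484709  0.58235834  0.97069576]
```

View pics/sc.png

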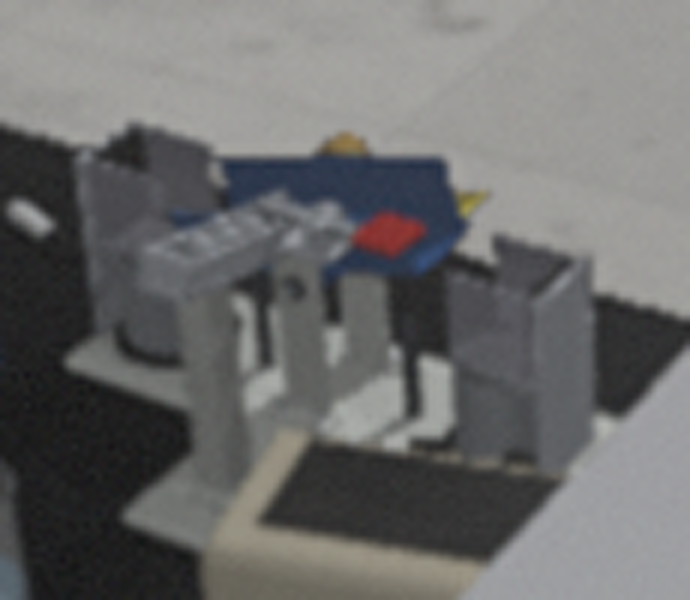

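View pics/tc.png

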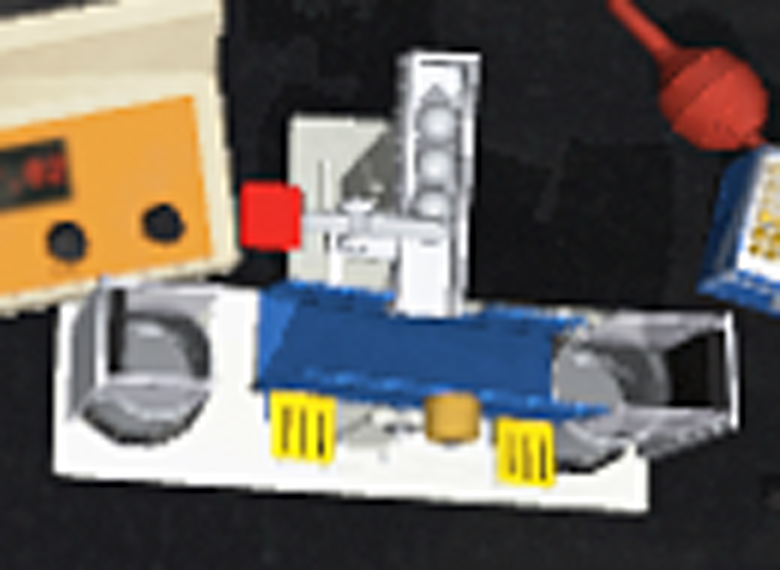

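View pics/scene0.png

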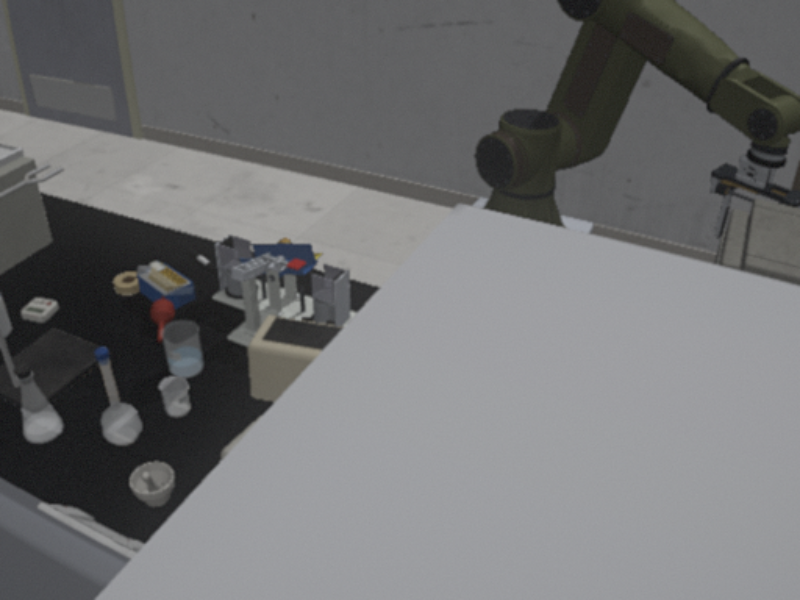

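The left pad is raised, at z 0.123, so I'll press left. In the top crop the red key pad is at about (270,215) and the left yellow pad at about (303,427), with the balls in the magazine at column 435. Next I'll check the path for tall obstacles.

```bash
python3 - <<'E'
from h import *
c=viewer.camera('top')
z=c['z_map'];v,u=np.nonzero(z>0)
p=cv2.undistortPoints(np.c_[u,v].astype(float)[:,None],K(c),np.array(c['dist'],float))[:,0]
d=z[v,u].astype(float);X=(np.c_[p*d[:,None],d]-c['t'])@np.array(c['R'])
g=[[ (lambda h:int(1000*np.percentile(h,98)) if len(h) else -1)(X[(abs(X[:,0]-x)<.05)&(abs(X[:,1]-y)<.05),2]) for y in np.arange(.6,-.65,-.1)] for x in np.arange(.9,.05,-.1)]
print(np.array(g))
E
```

```text
[[ 172  162  151  124  118   92  113  118   15   57   57    3  379]
 [ 224  228  179  224  130  130   42  123  125    3   89    6  378]
 [   3  403  122  130  130  130  125  124  124  159  160   49   62]
 [  -1  399  249  129  130  130  127   70  125  161  158  123   67]
 [  -1  396  243   67  103   70   23   22  125  150  145  126   11]
 [ 227  353   15   16    3    3   10   14    3    3    3    2    2]
 [-791 -790 -790 -791 -790 -791 -790 -790 -789 -791 -792 -791 -791]
 [ 227  346  347  546 -697   -1   -1   -1 -694 -791 -791 -790 -791]
 [-791  346  346 -791    2   31  269  205    1 -791 -791 -790 -791]]
```

View pics/top0.png

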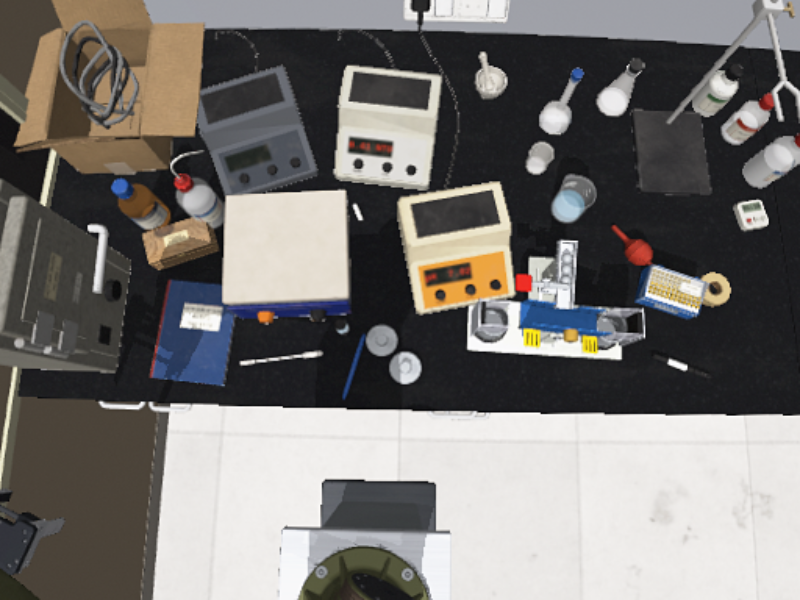

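step_arm(plan=[{"dx": -0.15, "dy": -0.17, "dz": -0.1, "claw": 1}, {"dx": -0.3, "dy": -0.34, "dz": -0.1, "claw": 1}, {"dx": -0.3, "dy": -0.34, "dz": -0.1, "claw": 1}, {"dx": -0.3, "dy": -0.34, "dz": -0.1, "claw": 1}, {"dx": -0.3, "dy": -0.34, "dz": -0.1, "claw": 1}, {"dx": -0.3, "dy": -0.34, "dz": -0.1, "claw": 1}, {"dx": -0.3, "dy": -0.34, "dz": -0.1, "claw": 1}, {"dx": -0.3, "dy": -0.34, "dz": 0, "claw": 1}, {"dx": -0.3, "dy": -0.34, "dz": 0, "claw": 1}, {"dx": -0.15, "dy": -0.17, "dz": 0, "claw": 1}], grip_force=20)

```text
$.plan[0]: bad value
```

step_arm(plan=[{"dx": -0.15, "dy": -0.17, "dz": -0.1, "rx": 0, "ry": 0, "rz": 0, "claw": 1}, {"dx": -0.3, "dy": -0.34, "dz": -0.1, "rx": 0, "ry": 0, "rz": 0, "claw": 1}, {"dx": -0.3, "dy": -0.34, "dz": -0.1, "rx": 0, "ry": 0, "rz": 0, "claw": 1}, {"dx": -0.3, "dy": -0.34, "dz": -0.1, "rx": 0, "ry": 0, "rz": 0, "claw": 1}, {"dx": -0.3, "dy": -0.34, "dz": -0.1, "rx": 0, "ry": 0, "rz": 0, "claw": 1}, {"dx": -0.3, "dy": -0.34, "dz": -0.1, "rx": 0, "ry": 0, "rz": 0, "claw": 1}, {"dx": -0.3, "dy": -0.34, "dz": -0.1, "rx": 0, "ry": 0, "rz": 0, "claw": 1}, {"dx": -0.3, "dy": -0.34, "dz": 0, "rx": 0, "ry": 0, "rz": 0, "claw": 1}, {"dx": -0.3, "dy": -0.34, "dz": 0, "rx": 0, "ry": 0, "rz": 0, "claw": 1}, {"dx": -0.15, "dy": -0.17, "dz": 0, "rx": 0, "ry": 0, "rz": 0, "claw": 1}], grip_force=20)

```text
time_s: 2.45
ee_pos: [0.3396, 0.1298, 0.2603]
eef_rot: [3.141, 0.001, 2.777]
force: [-0.1, -0.1, 0.1]
grip_width: 0.0172
grip_force: 0.0
```

step_arm(plan=[{"dx": -0.3, "dy": -0.34, "dz": 0, "rx": 0, "ry": 0, "rz": 0, "claw": 1}, {"dx": -0.3, "dy": -0.34, "dz": 0, "rx": 0, "ry": 0, "rz": 0, "claw": 1}, {"dx": -0.3, "dy": -0.34, "dz": 0, "rx": 0, "ry": 0, "rz": 0, "claw": 1}, {"dx": -0.3, "dy": -0.34, "dz": 0, "rx": 0, "ry": 0, "rz": 0, "claw": 1}, {"dx": -0.3, "dy": -0.34, "dz": 0, "rx": 0, "ry": 0, "rz": 0, "claw": 1}, {"dx": -0.3, "dy": -0.34, "dz": 0, "rx": 0, "ry": 0, "rz": 0, "claw": 1}, {"dx": -0.3, "dy": -0.34, "dz": 0, "rx": 0, "ry": 0, "rz": 0, "claw": 1}, {"dx": -0.3, "dy": -0.34, "dz": 0, "rx": 0, "ry": 0, "rz": -0.07, "claw": 1}, {"dx": -0.3, "dy": -0.34, "dz": 0, "rx": 0, "ry": 0, "rz": -0.07, "claw": 1}, {"dx": 0, "dy": 0, "dz": 0, "rx": 0, "ry": 0, "rz": -0.06, "claw": 1}])

```text
time_s: 3.45
ee_pos: [0.488, -0.2513, 0.2582]
eef_rot: [3.141, -0.002, 3.094]
force: [-0.1, -0.3, -0.7]
grip_width: 0.0004
grip_force: 0.0
```

```bash
python3 - <<'E'
from h import *
o=telemetry.get_obs();print(o['ee_pos'],o['eef_rot'],o['qpos'],o['grip_width'])
c=viewer.camera('top');p=o['ee_pos'].copy()
print(proj(c,[p+[0,0,-.017]]))
cv2.imwrite('pics/t2.png',cv2.resize(c['img'][145:245,290:420,::-1],None,fx=6,fy=6,interpolation=cv2.INTER_CUBIC))
E
```

```text
[ 0.48803832 -0.25130945  0.2581705 ] [ 3.14088844e+00 -2.15574512e-03  3.09421784e+00] [-5.42038721e-01  2.56335893e-01  1.41868621e+00 -4.05718569e-04
  1.46880220e+00 -2.06541772e+00] 0.000367463231639422
[[336.5594001 214.2279047]]
```

View pics/t2.png

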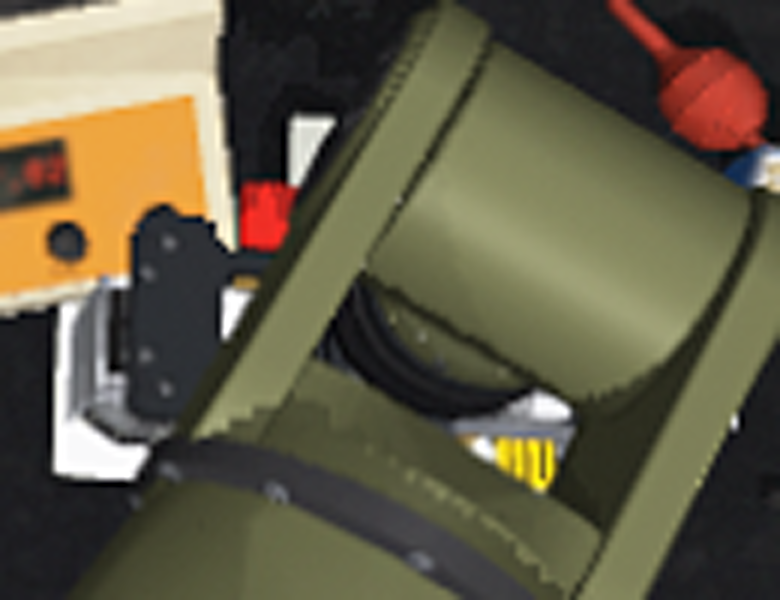

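The arm covers the left pad in this view, so I'm relying on the calibrated positions. In the crop the right pad shows at (525,465) and the red pad at (268,215).

step_arm(plan=[{"dx": -0.13, "dy": -0.33, "dz": 0, "rx": 0, "ry": 0, "rz": 0, "claw": 1}, {"dx": 0, "dy": 0, "dz": 0.3, "rx": 0, "ry": 0, "rz": 0, "claw": 1}, {"dx": 0, "dy": 0, "dz": 0.4, "rx": 0, "ry": 0, "rz": 0, "claw": 1}, {"dx": 0, "dy": 0, "dz": 0.3, "rx": 0, "ry": 0, "rz": 0, "claw": 1}, {"dx": 0, "dy": 0, "dz": 0, "rx": 0, "ry": 0, "rz": 0, "claw": 1}])

```text
time_s: 4.0
ee_pos: [0.4973, -0.2798, 0.1565]
eef_rot: [3.138, -0.005, 3.092]
force: [-0.0, 0.0, 0.4]
grip_width: 0.0006
grip_force: 0.0
```

```bash
python3 - <<'E'
from h import *
o=telemetry.get_obs();print(o['ee_pos'],o['eef_rot'],o['force'])
c=viewer.camera('scene')
cv2.imwrite('pics/s3.png',cv2.resize(c['img'][120:210,130:230,::-1],None,fx=6,fy=6,interpolation=cv2.INTER_CUBIC))
E
```

```text
[ 0.49726559 -0.27977846  0.15653359] [ 3.13842815 -0.00542534  3.09170131] [-0.04116517  0.02195183  0.40516391]
```

View pics/s3.png

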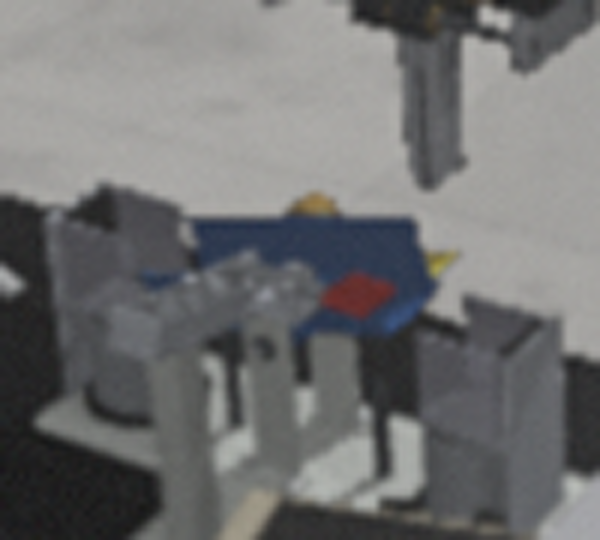

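The fingers show at (432,188) in the crop, above the pad at about (443,262), which looks higher than expected. I'll check this by projection.

```bash
python3 - <<'E'
from h import *
o=telemetry.get_obs()
c=viewer.camera('scene')
f=lambda X:((proj(c,X)-[130,120])*6).round(0).tolist()
R=cv2.Rodrigues(np.array([0,0,0.]))[0]
p=o['ee_pos']
print('tip',f([p+[0,0,-.017]]),'tcp',f([p]),'pad',f([[.504,-.288,.123]]),'key',f([[.595,-.266,.160]]))
for uv in((432,165),(430,130),(438,268)):
    q=np.array(uv)/6+[130,120]; print(uv,at(c,q))
print(o['ee_pos'])
E
```

```text
tip [[430.0, 224.0]] tcp [[429.0, 196.0]] pad [[414.0, 257.0]] key [[354.0, 287.0]]
(432, 165) [ 0.50663306 -0.27230378  0.18434013]
(430, 130) [ 0.51015308 -0.27023743  0.2072361 ]
(438, 268) [ 0.50582643 -0.27230854  0.12127099]
[ 0.49830656 -0.28050298  0.15945205]
```

```bash
python3 - <<'E'
from h import *
c=viewer.camera('scene')
for v in range(146,166):
    X=at(c,(202,v)); print(v,(v-120)*6,c['img'][v,202],None if X is None else X.round(3))
print(telemetry.get_obs()['ee_pos'])
E
```

```text
146 156 [96 97 99] [ 0.51  -0.27   0.192]
147 162 [96 96 99] [ 0.509 -0.271  0.188]
148 168 [100 100 103] [ 0.509 -0.271  0.184]
149 174 [122 121 122] [ 0.509 -0.271  0.181]
150 180 [150 149 147] [-0.95  -1.194 -0.799]
151 186 [164 161 158] [-0.946 -1.193 -0.805]
152 192 [162 161 159] [-0.937 -1.187 -0.807]
153 198 [159 158 156] [-0.912 -1.172 -0.799]
154 204 [158 158 154] [-0.907 -1.169 -0.804]
155 210 [161 160 157] [-0.898 -1.164 -0.806]
156 216 [164 163 162] [-0.893 -1.161 -0.81 ]
157 222 [169 167 165] [-0.877 -1.151 -0.808]
158 228 [168 167 164] [-0.861 -1.142 -0.805]
159 234 [164 164 161] [-0.837 -1.127 -0.796]
160 240 [167 165 164] [-0.829 -1.122 -0.799]
161 246 [156 153 147] [-0.817 -1.115 -0.798]
162 252 [130 120  89] [ 0.494 -0.283  0.122]
163 258 [130 119  62] [ 0.501 -0.279  0.123]
164 264 [157 148  79] [ 0.508 -0.274  0.125]
165 270 [143 140  89] [ 0.513 -0.272  0.124]
[ 0.49945647 -0.28134155  0.16207659]
```

```bash
python3 - <<'E'
from h import *
for i in range(8):
    c=viewer.camera('scene'); o=telemetry.get_obs()
    b=[v for v in range(135,160) if 0.4<at(c,(202,v))[0]<.6][-1]
    print(o['time_s'],o['ee_pos'].round(4),o['joint_vel'].round(3),o['force'].round(1),b,at(c,(202,b-1)).round(3))
E
```

```text
4.2 [ 0.4996 -0.2815  0.1623] [-0.    -0.001  0.002 -0.001 -0.006 -0.004] [ 0.1 -0.1 -0.1] 149 [ 0.51  -0.27   0.185]
4.25 [ 0.4995 -0.2815  0.1621] [ 0.001  0.002  0.007 -0.    -0.005 -0.002] [ 0.6 -0.7  0.7] 149 [ 0.508 -0.271  0.184]
4.3 [ 0.4994 -0.2814  0.1618] [-0.003  0.005  0.009 -0.    -0.004 -0.001] [-0.4  0.5 -0.4] 149 [ 0.507 -0.272  0.183]
4.35 [ 0.4992 -0.2814  0.1614] [-0.001  0.006  0.008 -0.001 -0.003 -0.001] [-0.8  0.8  0.2] 149 [ 0.508 -0.271  0.183]
4.4 [ 0.4991 -0.2813  0.1611] [ 0.002  0.007  0.006 -0.001 -0.002  0.   ] [-0.3 -0.1  0. ] 149 [ 0.51  -0.27   0.185]
4.45 [ 0.499  -0.2813  0.1608] [ 0.     0.004  0.005 -0.    -0.004 -0.001] [-1.2  0.1 -0.5] 149 [ 0.506 -0.273  0.182]
4.5 [ 0.4989 -0.2813  0.1605] [-0.001  0.006  0.002 -0.    -0.003 -0.002] [0.8 0.2 0.3] 149 [ 0.509 -0.271  0.184]
4.55 [ 0.4989 -0.2813  0.1603] [-0.002  0.003  0.002 -0.002  0.    -0.   ] [-0.5 -0.3 -0.2] 149 [ 0.509 -0.271  0.184]
```

```bash
python3 - <<'E'
from h import *
c=viewer.camera('scene')
for u in (188,194,199,203,206,212,218,222):
    r=[]
    for v in range(100,160,2):
        X=at(c,(u,v))
        if X is not None and .3<X[0]<.7: r.append((v,*(1000*X).round().astype(int).tolist()))
    print(u,r)
cv2.imwrite('pics/s4.png',cv2.resize(c['img'][80:170,160:260,::-1],None,fx=6,fy=6,interpolation=cv2.INTER_CUBIC))
E
```

```text
188 [(100, 518, -306, 342), (102, 519, -306, 336), (104, 519, -306, 330), (106, 517, -308, 323), (108, 519, -307, 317), (110, 521, -306, 311), (112, 520, -308, 304), (116, 524, -305, 293), (118, 528, -303, 289), (120, 529, -303, 282), (156, 520, -318, 148), (158, 522, -317, 143)]
194 [(100, 535, -274, 355), (102, 517, -286, 340), (104, 519, -285, 334), (106, 520, -285, 328), (108, 521, -284, 322), (110, 521, -285, 316), (112, 523, -284, 310), (114, 517, -288, 300), (116, 521, -286, 296), (118, 529, -281, 294), (120, 533, -279, 289), (122, 530, -281, 281), (156, 520, -295, 154), (158, 522, -294, 149)]
199 [(100, 522, -265, 352), (102, 519, -267, 344), (104, 520, -267, 338), (106, 520, -267, 332), (108, 519, -268, 325), (110, 521, -267, 319), (112, 521, -267, 313), (114, 523, -267, 307), (116, 518, -270, 298), (118, 525, -266, 295), (120, 532, -262, 293), (122, 534, -261, 287), (124, 533, -262, 280), (126, 508, -279, 258), (128, 508, -279, 251), (130, 508, -279, 244), (132, 506, -281, 237), (134, 507, -280, 230), (136, 507, -281, 223), (138, 507, -281, 216), (140, 508, -281, 209), (142
[... 1068 characters left out ...]
, 492, -266, 191), (146, 490, -267, 183)]
212 [(108, 480, -247, 313), (110, 484, -245, 309), (112, 471, -253, 295), (114, 518, -225, 314), (116, 527, -220, 313), (118, 536, -215, 311), (120, 525, -222, 298), (124, 527, -221, 287)]
218 [(110, 485, -224, 314), (112, 499, -216, 314), (114, 511, -209, 315), (116, 519, -204, 313), (118, 531, -198, 313), (120, 536, -195, 309), (122, 537, -195, 303), (124, 534, -196, 295), (126, 528, -200, 285), (128, 527, -201, 278), (130, 530, -199, 273)]
222 [(110, 483, -211, 315), (112, 492, -206, 314), (114, 503, -200, 313), (116, 515, -193, 313), (118, 518, -192, 308), (120, 516, -193, 301), (122, 510, -197, 291), (124, 508, -198, 283), (126, 510, -197, 278)]
```

View pics/s4.png

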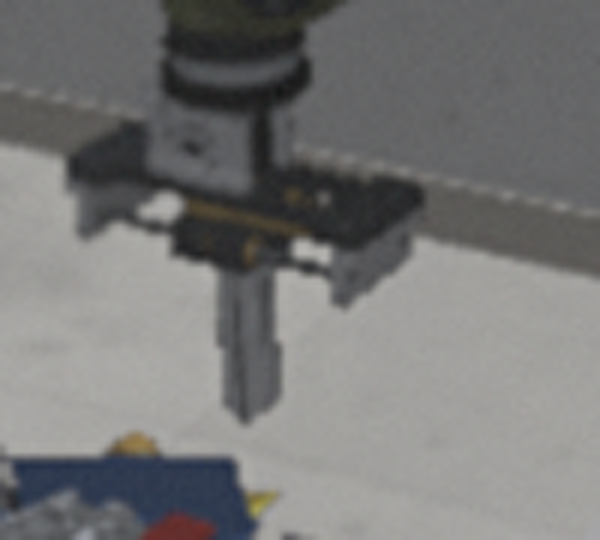

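The hand's seen length (tips ~0.177, body bottom ~0.275) matches the spec. But the tips sit about 34 mm higher than the reported TCP implies, so I'll descend with force checks.

step_arm(plan=[{"dx": 0, "dy": -0.04, "dz": 0.2, "rx": 0, "ry": 0, "rz": 0, "claw": 1}, {"dx": 0, "dy": 0, "dz": 0.15, "rx": 0, "ry": 0, "rz": 0, "claw": 1}, {"dx": 0, "dy": 0, "dz": 0, "rx": 0, "ry": 0, "rz": 0, "claw": 1}, {"dx": 0, "dy": 0, "dz": 0, "rx": 0, "ry": 0, "rz": 0, "claw": 1}])

```text
time_s: 5.0
ee_pos: [0.4987, -0.2853, 0.1254]
eef_rot: [-3.142, 0.0, 3.093]
force: [0.3, -0.3, 0.7]
grip_width: 0.0005
grip_force: 0.0
```

```bash
python3 - <<'E'
from h import *
c=viewer.camera('scene'); o=telemetry.get_obs()
print(o['ee_pos'],o['force'])
for v in range(144,170,1):print(v,[at(c,(u,v)).round(3).tolist() for u in(199,203)])
E
```

```text
[ 0.49893371 -0.28536067  0.12583228] [-0.37712172  0.00500048  0.2283789 ]
144 [[0.509, -0.281, 0.196], [0.504, -0.27, 0.196]]
145 [[0.508, -0.282, 0.192], [0.505, -0.269, 0.193]]
146 [[0.508, -0.282, 0.188], [0.505, -0.269, 0.19]]
147 [[0.507, -0.283, 0.184], [0.503, -0.271, 0.185]]
148 [[0.508, -0.282, 0.181], [0.505, -0.27, 0.182]]
149 [[0.509, -0.282, 0.177], [0.504, -0.271, 0.178]]
150 [[0.51, -0.282, 0.175], [0.504, -0.271, 0.174]]
151 [[0.507, -0.284, 0.169], [0.505, -0.27, 0.171]]
152 [[0.507, -0.284, 0.165], [0.505, -0.271, 0.168]]
153 [[0.507, -0.284, 0.162], [0.504, -0.271, 0.164]]
154 [[0.508, -0.284, 0.159], [0.505, -0.271, 0.16]]
155 [[0.51, -0.283, 0.156], [0.506, -0.271, 0.157]]
156 [[0.511, -0.282, 0.154], [0.507, -0.27, 0.154]]
157 [[0.517, -0.278, 0.154], [0.508, -0.27, 0.151]]
158 [[0.521, -0.276, 0.153], [-0.849, -1.126, -0.794]]
159 [[0.522, -0.276, 0.15], [-0.838, -1.119, -0.795]]
160 [[0.52, -0.277, 0.145], [-0.833, -1.116, -0.799]]
161 [[0.52, -0.277, 0.141], [-0.821, -1.109, -0.799]]
162 [[0.521, -0.277, 0.138], [0.493, -0.28, 0.122]]
163 [[0.523, -0.276, 0.136], [0.502, -0.274, 0.125]]
164 [[0.522, -0.277, 0.131], [0.506, -0.272, 0.124]]
165 [[0.523, -0.277, 0.128], [0.508, -0.271, 0.121]]
166 [[0.524, -0.276, 0.125], [0.508, -0.271, 0.118]]
167 [[0.525, -0.275, 0.122], [-0.749, -1.067, -0.797]]
168 [[0.527, -0.275, 0.12], [-0.731, -1.055, -0.791]]
169 [[0.53, -0.273, 0.118], [-0.732, -1.057, -0.8]]
```

step_arm(plan=[{"dx": 0, "dy": 0, "dz": 0.1, "rx": 0, "ry": 0, "rz": 0, "claw": 1}, {"dx": 0, "dy": 0, "dz": 0.1, "rx": 0, "ry": 0, "rz": 0, "claw": 1}, {"dx": 0, "dy": 0, "dz": 0.08, "rx": 0, "ry": 0, "rz": 0, "claw": 1}, {"dx": 0, "dy": 0, "dz": 0.06, "rx": 0, "ry": 0, "rz": 0, "claw": 1}, {"dx": 0, "dy": 0, "dz": 0.06, "rx": 0, "ry": 0, "rz": 0, "claw": 1}, {"dx": 0, "dy": 0, "dz": 0.06, "rx": 0, "ry": 0, "rz": 0, "claw": 1}, {"dx": 0, "dy": 0, "dz": 0, "rx": 0, "ry": 0, "rz": 0, "claw": 1}])

```text
time_s: 5.75
ee_pos: [0.4986, -0.2852, 0.0785]
eef_rot: [3.142, -0.0, 3.093]
force: [-0.3, 0.2, -0.9]
grip_width: 0.0002
grip_force: 0.0
```

```bash
python3 - <<'E'
from h import *
c=viewer.camera('scene'); o=telemetry.get_obs()
print(o['ee_pos'],o['force'])
cv2.imwrite('pics/s5.png',cv2.resize(c['img'][120:210,130:230,::-1],None,fx=6,fy=6,interpolation=cv2.INTER_CUBIC))
E
```

```text
[ 0.49860438 -0.28521253  0.07875791] [ 0.31531552  0.09031682 -0.13983713]
```

View pics/s5.png

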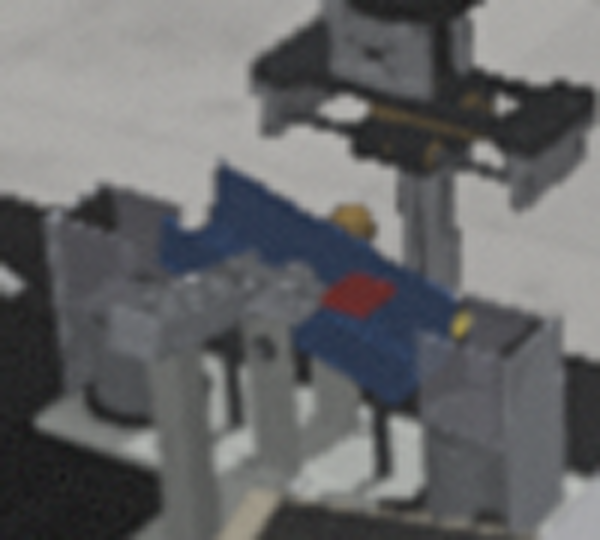

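The gate rocked over: its blue right end is up and the left yellow pad is down at (460,325). Next I'll go up and over to the key.

step_arm(plan=[{"dx": 0, "dy": 0, "dz": -0.2, "rx": 0, "ry": 0, "rz": 0, "claw": 1}, {"dx": 0, "dy": 0, "dz": -0.4, "rx": 0, "ry": 0, "rz": 0, "claw": 1}, {"dx": 0, "dy": 0, "dz": -0.4, "rx": 0, "ry": 0, "rz": 0, "claw": 1}, {"dx": 0, "dy": 0, "dz": -0.2, "rx": 0, "ry": 0, "rz": 0, "claw": 1}, {"dx": -0.3, "dy": 0.06, "dz": 0, "rx": 0, "ry": 0, "rz": 0, "claw": 1}, {"dx": -0.4, "dy": 0.1, "dz": 0, "rx": 0, "ry": 0, "rz": 0, "claw": 1}, {"dx": -0.25, "dy": 0.06, "dz": 0, "rx": 0, "ry": 0, "rz": 0, "claw": 1}, {"dx": 0, "dy": 0, "dz": 0, "rx": 0, "ry": 0, "rz": 0, "claw": 1}, {"dx": 0, "dy": 0, "dz": 0, "rx": 0, "ry": 0, "rz": 0, "claw": 1}, {"dx": 0, "dy": 0, "dz": 0, "rx": 0, "ry": 0, "rz": 0, "claw": 1}])

```text
time_s: 6.8
ee_pos: [0.5938, -0.2681, 0.1991]
eef_rot: [-3.142, -0.0, 3.092]
force: [-0.4, 0.0, -0.1]
grip_width: 0.0004
grip_force: 0.0
```

```bash
python3 - <<'E'
from h import *
c=viewer.camera('scene'); o=telemetry.get_obs()
print(o['ee_pos'],o['eef_rot'],o['force'])
u=int(round(proj(c,[o['ee_pos']])[0,0]))
for v in range(138,172,2):print(v,u,at(c,(u,v)).round(3).tolist())
E
```

```text
[ 0.59385929 -0.26822004  0.19931142] [-3.14140367e+00  2.02119388e-04  3.09232522e+00] [-0.4361851   0.88146553  0.17841649]
138 188 [0.604, -0.256, 0.268]
140 188 [0.605, -0.256, 0.262]
142 188 [0.604, -0.257, 0.255]
144 188 [0.605, -0.257, 0.249]
146 188 [0.605, -0.258, 0.242]
148 188 [0.604, -0.259, 0.235]
150 188 [0.604, -0.259, 0.228]
152 188 [0.604, -0.26, 0.221]
154 188 [0.507, -0.326, 0.147]
156 188 [0.513, -0.323, 0.143]
158 188 [0.517, -0.32, 0.139]
160 188 [0.52, -0.319, 0.133]
162 188 [0.521, -0.319, 0.127]
164 188 [0.521, -0.319, 0.119]
166 188 [0.584, -0.277, 0.157]
168 188 [0.596, -0.269, 0.159]
170 188 [0.603, -0.265, 0.158]
```

step_arm(plan=[{"dx": 0, "dy": 0, "dz": 0.25, "rx": 0, "ry": 0, "rz": 0, "claw": 1}, {"dx": 0, "dy": 0, "dz": 0.2, "rx": 0, "ry": 0, "rz": 0, "claw": 1}, {"dx": 0, "dy": 0, "dz": 0.1, "rx": 0, "ry": 0, "rz": 0, "claw": 1}, {"dx": 0, "dy": 0, "dz": 0.08, "rx": 0, "ry": 0, "rz": 0, "claw": 1}, {"dx": 0, "dy": 0, "dz": 0.08, "rx": 0, "ry": 0, "rz": 0, "claw": 1}, {"dx": 0, "dy": 0, "dz": 0.06, "rx": 0, "ry": 0, "rz": 0, "claw": 1}, {"dx": 0, "dy": 0, "dz": 0.01, "rx": 0, "ry": 0, "rz": 0, "claw": 1}, {"dx": 0, "dy": 0, "dz": 0, "rx": 0, "ry": 0, "rz": 0, "claw": 1}, {"dx": 0, "dy": 0, "dz": 0, "rx": 0, "ry": 0, "rz": 0, "claw": 1}])

```text
time_s: 7.75
ee_pos: [0.595, -0.2683, 0.1233]
eef_rot: [-3.14, 0.002, 3.093]
force: [-5.6, 1.1, 14.2]
grip_width: 0.0006
grip_force: 6.6
```

```bash
python3 - <<'E'
from h import *
F=[]
for i in range(10):
    c=viewer.camera('scene'); o=telemetry.get_obs();F.append(o['force'])
print(o['time_s'],o['ee_pos'],np.mean(F,0))
u=int(round(proj(c,[o['ee_pos']])[0,0]))
for v in range(164,176):print(v,at(c,(u,v)).round(3).tolist(),c['img'][v,u])
cv2.imwrite('pics/s6.png',cv2.resize(c['img'][120:210,130:230,::-1],None,fx=6,fy=6,interpolation=cv2.INTER_CUBIC))
E
```

```text
8.25 [ 0.59503969 -0.26827281  0.12333701] [-5.49968442  1.7310063  14.19550847]
164 [0.607, -0.257, 0.182] [95 97 99]
165 [0.606, -0.258, 0.179] [100 101 105]
166 [0.606, -0.258, 0.175] [ 98 100 103]
167 [0.605, -0.259, 0.171] [ 98  99 101]
168 [0.606, -0.259, 0.167] [ 95  96 101]
169 [0.607, -0.259, 0.165] [93 96 97]
170 [0.608, -0.258, 0.162] [94 96 99]
171 [0.605, -0.26, 0.157] [ 95  97 100]
172 [0.605, -0.261, 0.153] [93 95 98]
173 [0.604, -0.262, 0.148] [90 94 96]
174 [0.604, -0.261, 0.145] [88 91 94]
175 [0.604, -0.262, 0.141] [90 84 87]
```

View pics/s6.png

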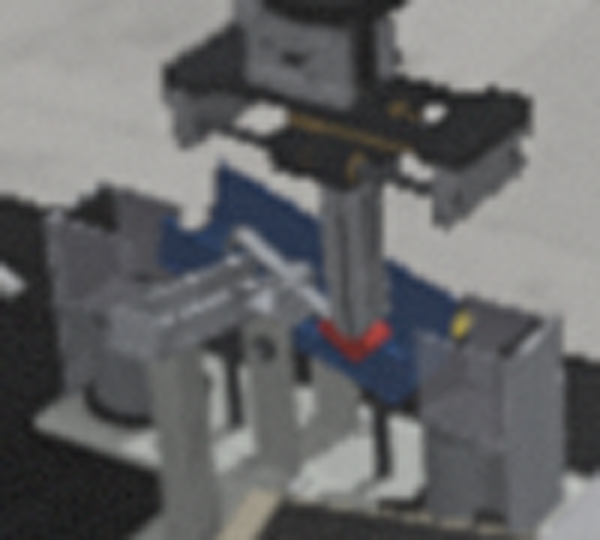

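The key is fully down (14 N at its stop, lever tilted at (285,265)), and the magazine looks empty. I'll hold it longer, then lift.

step_arm(plan=[{"dx": 0, "dy": 0, "dz": 0, "rx": 0, "ry": 0, "rz": 0, "claw": 1}, {"dx": 0, "dy": 0, "dz": 0, "rx": 0, "ry": 0, "rz": 0, "claw": 1}, {"dx": 0, "dy": 0, "dz": 0, "rx": 0, "ry": 0, "rz": 0, "claw": 1}, {"dx": 0, "dy": 0, "dz": 0, "rx": 0, "ry": 0, "rz": 0, "claw": 1}, {"dx": 0, "dy": 0, "dz": 0, "rx": 0, "ry": 0, "rz": 0, "claw": 1}, {"dx": 0, "dy": 0, "dz": 0, "rx": 0, "ry": 0, "rz": 0, "claw": 1}, {"dx": 0, "dy": 0, "dz": 0, "rx": 0, "ry": 0, "rz": 0, "claw": 1}, {"dx": 0, "dy": 0, "dz": 0, "rx": 0, "ry": 0, "rz": 0, "claw": 1}, {"dx": 0, "dy": 0, "dz": 0, "rx": 0, "ry": 0, "rz": 0, "claw": 1}, {"dx": 0, "dy": 0, "dz": 0, "rx": 0, "ry": 0, "rz": 0, "claw": 1}])

```text
time_s: 9.25
ee_pos: [0.595, -0.2683, 0.1233]
eef_rot: [-3.14, 0.003, 3.093]
force: [-5.2, 2.1, 14.9]
grip_width: 0.0006
grip_force: 6.6
```

step_arm(plan=[{"dx": 0, "dy": 0, "dz": 0, "rx": 0, "ry": 0, "rz": 0, "claw": 1}, {"dx": 0, "dy": 0, "dz": 0, "rx": 0, "ry": 0, "rz": 0, "claw": 1}, {"dx": 0, "dy": 0, "dz": -0.15, "rx": 0, "ry": 0, "rz": 0, "claw": 1}, {"dx": 0, "dy": 0, "dz": -0.2, "rx": 0, "ry": 0, "rz": 0, "claw": 1}, {"dx": 0, "dy": 0, "dz": -0.4, "rx": 0, "ry": 0, "rz": 0, "claw": 1}, {"dx": 0, "dy": 0, "dz": -0.4, "rx": 0, "ry": 0, "rz": 0, "claw": 1}, {"dx": 0.4, "dy": 0, "dz": 0, "rx": 0, "ry": 0, "rz": 0, "claw": 1}, {"dx": 0.4, "dy": 0.2, "dz": 0, "rx": 0, "ry": 0, "rz": 0, "claw": 1}, {"dx": 0.2, "dy": 0.4, "dz": 0, "rx": 0, "ry": 0, "rz": 0, "claw": 1}, {"dx": 0, "dy": 0.4, "dz": 0, "rx": 0, "ry": 0, "rz": 0, "claw": 1}])

```text
time_s: 10.25
ee_pos: [0.4977, -0.1625, 0.2371]
eef_rot: [-3.141, 0.001, 3.091]
force: [1.2, -0.3, -0.4]
grip_width: 0.0003
grip_force: 0.0
```

step_arm(plan=[{"dx": 0, "dy": 0.4, "dz": 0, "rx": 0, "ry": 0, "rz": 0, "claw": 1}, {"dx": 0, "dy": 0.4, "dz": 0, "rx": 0, "ry": 0, "rz": 0, "claw": 1}, {"dx": 0, "dy": 0.4, "dz": 0, "rx": 0, "ry": 0, "rz": 0, "claw": 1}, {"dx": 0, "dy": 0.4, "dz": 0, "rx": 0, "ry": 0, "rz": 0, "claw": 1}, {"dx": 0, "dy": 0.3, "dz": 0, "rx": 0, "ry": 0, "rz": 0, "claw": 1}, {"dx": 0, "dy": 0, "dz": 0, "rx": 0, "ry": 0, "rz": 0, "claw": 1}])

```text
time_s: 10.85
ee_pos: [0.5089, 0.0296, 0.2367]
eef_rot: [3.141, 0.001, 3.096]
force: [0.7, -0.8, -0.3]
grip_width: 0.0006
grip_force: 0.0
```

```bash
python3 - <<'E'
from h import *
c=viewer.camera('top'); o=telemetry.get_obs()
print(o['time_s'],o['ee_pos'],o['force'])
cv2.imwrite('pics/t7.png',cv2.resize(c['img'][145:245,290:420,::-1],None,fx=6,fy=6,interpolation=cv2.INTER_CUBIC))
E
```

```text
10.9 [0.50885361 0.02795034 0.23657182] [-0.06980753 -0.82030296 -0.84296366]
```

View pics/t7.png

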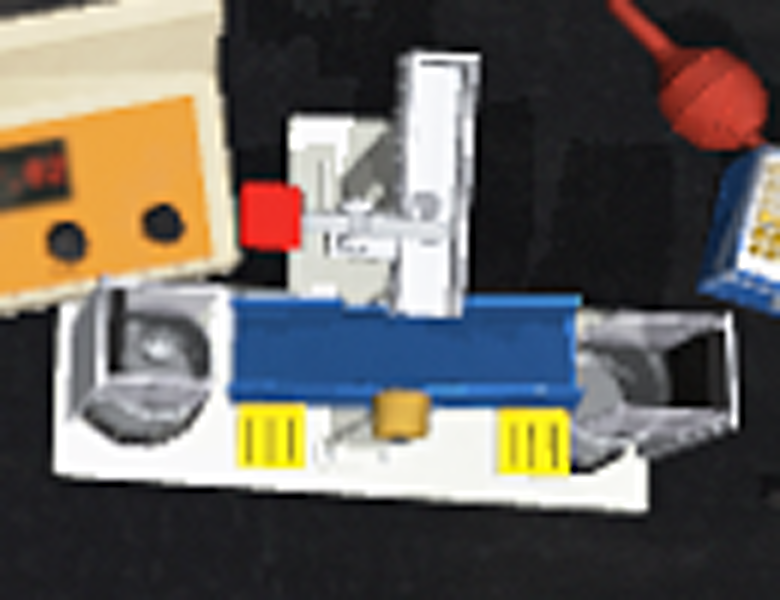

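The gate is on its new stop and the key is up. A grey spot at (425,205) in the magazine could be a ball still there, so I'll check it with the depth map.

```bash
python3 - <<'E'
from h import *
c=viewer.camera('top');i=cv2.cvtColor(c['img'],cv2.COLOR_RGB2GRAY)
def px(a,b): return 290+a/6,145+b/6
print('gray',i[155:195,359:366])
for n,a in(('mag',435),('mag2',425)):
    for b in range(80,310,9):
        X=at(c,px(a,b));print(n,b,X.round(3).tolist())
print('jar z');print(np.array([[round(at(c,(u,v))[2]*1000) for u in range(307,327)] for v in range(196,217)]))
print([ (round(r['score'],2),np.round(r['rect'])) for r in viewer.recognise('ball_1_center',c)])
E
```

```text
gray [[248 140 128 103  99 122 152]
 [255 254 255 255 247 227 230]
 [255 250 249 249 248 250 254]
 [255 249 248 247 245 247 251]
 [254 249 248 247 245 247 253]
 [252 250 248 247 245 247 244]
 [249 249 247 246 246 248 245]
 [247 249 247 246 246 249 248]
 [246 249 248 246 246 248 245]
 [251 249 248 246 246 249 237]
 [249 249 248 246 245 249 238]
 [239 249 248 246 245 250 243]
 [238 249 248 246 245 250 242]
 [240 249 248 245 245 249 232]
 [250 248 248 245 246 251 238]
 [250 248 248 245 246 251 239]
 [250 248 248 245 246 250 238]
 [251 248 247 245 246 249 233]
 [250 248 247 245 246 251 234]
 [251 248 247 245 246 251 234]
 [252 249 248 246 247 251 229]
 [248 246 243 243 250 248 195]
 [176 173 170 202 246 246 198]
 [178 178 174 168 213 247 200]
 [208 177 175 170 217 249 202]
 [247 168 163 174 233 252 193]
 [222 170 165 202 248 241 163]
 [226 226 229 227 212 211 159]
 [221 226 225 226 232 208 160]
 [226 217 215 217 220 218 146]
 [246 196 175 188 229 235 104]
 [250 251 250 250 251 235 100]
 [248 248 247 247 249 235 106]
 [248 248 246 246 249 236 115]
 [248 248 246 246 250 239 109]
 [248 247 
[... 2861 characters left out ...]
9  60
   60   8]
 [117 116 112 112 113 115 118 120 120 121 121 123 123 121 112 110 111 114
  114 114]
 [ 94  96  96 100 101 101 101 103 106 106 107 107 108 109 110 109 110 114
  114 114]
 [ 82  83  84  85  85  85  90  90  89  89  91  93  94  95  95  95  97  97
    9   9]
 [ 48  56  62  62  62  62  64  73  73  73  73  78  79  79  79  77  77  10
    8   8]
 [ 37  45  54  57  58  57  60  60  66  63  64  64  64  64  64  13  11   7
    7   8]
 [ 25  37  42  48  57  57  57  56  56  54  51  51  46  46  12  11  10   8
    8   8]
 [ 16  24  36  41  43  46  49  55  55  54  50  45  14  11  10  10  10   7
    7   7]
 [ 11  12  19  26  29  34  36  36  34  31  24  11  11  10   9  10   9   9
    9   7]]
[]
```

```bash
python3 -c "
from h import *
print(hand_in())"
```

```text
the job is handed in; nothing more can be done
None
```

The job is handed in, with no verdict returned: the gate is rocked to its other stop, the key is back up, and the magazine and gate are clear of balls, but only one ball in the left jar was clear in the depth map, so all three being there is inferred.

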